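# Put the piled-up bedside things back in their trays

### The job

The bedside things were piled up while the table was wiped. Take the pile apart from the top down, one thing at a time, and set each upright and flat inside the shallow tray made for its shape and size: brass tin in the small round dish, porcelain pot in the larger round dish, black clock in the shorter rectangular tray, wooden tea box in the longer one. Set things down without dropping or toppling any, and leave the drinking glass and the remote control where they are.

Things in the scene. Friction and masses are not known exactly. Their poses are not given: they have to be found in the camera images.
- tin: Small brass tin, an upright solid cylinder, 38 mm diameter, 34 mm high, about 60 g, starting at the top of the pile, on the pot. Origin: centre of its underside; z up along its axis. Yaw has no meaning.
- pot: White porcelain pot with a flat lid, an upright closed cylinder, 56 mm diameter (the lowest 6 mm taper in to 46 mm), 42 mm high, about 150 g, starting on the clock. Origin: centre of its underside; z up along its axis. Yaw has no meaning.
- clock: Black plastic bedside clock, a block 96 mm along its x, 60 mm along its y, 38 mm high, about 220 g, pale display on one long side, starting flat on the wooden box. Origin: centre of its underside; z up. Either end may point either way in its tray.
- caddy: Brown wooden tea box, closed, a block 140 mm along its x, 66 mm along its y, 44 mm high, about 300 g, at the bottom of the pile, on the table. Origin: centre of its underside; z up. Either end may point either way in its tray.
- tin_dish: Small round dish for the tin, dark leather with grey felt floor: inside diameter 56 mm, outside 64 mm, floor 3 mm above the table, rim 8 mm above the table (5 mm above the floor). Fixed to the table. Origin: centre of its underside, on the table top; z up.
- pot_dish: Larger round dish for the pot, dark leather with grey felt floor: inside diameter 74 mm, outside 82 mm, floor 3 mm above the table, rim 8 mm above the table. Fixed to the table. Origin: centre of its underside, on the table top; z up.
- clock_tray: Shorter rectangular tray for the clock, dark leather with grey felt floor: inside 114 mm along its x by 78 mm along its y, outside 122 by 86 mm, floor 3 mm above the table, rim 8 mm above the table. Fixed to the table. Origin: centre of its underside, on the table top; z up.
- caddy_tray: Longer rectangular tray for the wooden tea box, dark leather with grey felt floor: inside 158 mm along its x by 84 mm along its y, outside 166 by 92 mm, floor 3 mm above the table, rim 8 mm above the table. Fixed to the table. Origin: centre of its underside, on the table top; z up.
- glass: Bystander: clear drinking glass, 68 mm diameter at the rim, 100 mm high, standing on the table towards the right edge of the work. Origin: centre of its underside. Leave it alone.
- remote: Bystander: grey remote control, 160 mm along its x, 44 mm wide, 18 mm thick, lying on the table towards the left edge of the work. Origin: centre of its underside. Leave it alone. (A black desk telephone, fixed, about 60 mm high, stands beyond the work straight ahead of the robot, its near edge 0.71 m from the robot's axis.)
Mind the look-alikes: they are no part of the job. Leave any blue or purple look-alike of the pot alone.

How it is judged:
By the outcome, as a careful person would: the job done as asked, in the order asked, and still so for the second after the job is handed in, with the robot touching nothing.
It also fails if it takes over 125 s, if anything falls off the work surface, if the arm or the gripper's body presses on something with over 40 N, if the wrist force passes 120 N, or if a joint passes its speed limit or range.

### The arm

A 6-joint arm with a two-finger parallel gripper is mounted at the origin on the work surface. World frame = base frame: x ahead of the robot, y to its left, z up, the work surface at z = 0. Lengths are in m, angles in rad, forces in N, time in s.
With the tool pointing down it reaches from about 0.275 to 0.875 m from the base axis. Payload 12.5 kg.
Tool frame: the origin (TCP) lies at the very end of the fingers, on their centre line; the grasp point (between the pads) lies 19 mm behind it; z points along the fingers, y is the line along which they close (so a half turn about z gives the same grasp; the last joint's range is limited). The gripper opens to 85 mm and grips with 20 to 120 N. Pads are 22 mm wide; open, the fingers measure 114 mm over their backs; the gripper's body (76 mm by 85 mm) begins 54 mm behind the grasp point. The pads swing forward as they close: fully open they stand 13 mm farther back than shut.
Start: joints at [-1.321, 0.351, 1.652, -0, 1.139, -0.085], TCP at [0.181, -0.519, 0.231] pointing down, gripper open.
Joint ranges: [-2.75, 2.75], [-0.79, 2.1], [0.01, 2.65], [-1.57, 4.71], [0.07, 3.14], [-2.87, 2.87]. Speed limits (rad/s): [2.22, 2.22, 2.79, 3.14, 3.14, 3.14].

### API

Orientations are given as a 3x3 rotation matrix whose columns are the frame's x, y, z axes.
In Python, from bench import manip gives the robot as it stands. Calls block until the motion is done:
- manip.move_ptp(position, orientation): joint-space move of the TCP to a pose.
- manip.move_l(position, attitude=None, max_speed=0.15): straight line of the TCP; attitude=None keeps the orientation; max_speed is the mean speed in m/s.
- manip.move_j(angles): joint-space move.
- manip.set_gripper(opening, effort=None): opening from 0.0 (shut) to 1.0 (fully open); effort is the grip in N (None keeps the last); returns when the fingers have stopped.
- manip.dwell(seconds).
- manip.inverse_kinematics(position, orientation): joint angles nearest the present ones, or None.
- manip.grab_frame(name): name is "scene" or "top" or "wrist"; returns (picture, depth): 480x640x3 uint8, red, green, blue; 480x640 float32, m along the optical axis (not along the pixel's ray), 0 where there is no reading.
- manip.get_calibration(name): a dict with "camera_matrix" (3x3 intrinsics, pixels), "k1" (the pictures are not rectified: a ray, as slopes to the right and down, at radius r is drawn at 1 + k1 r^2 times it, then the intrinsics apply), "R" (3x3) and "t" (3): a world point X has camera coordinates R X + t. Camera axes: x right, y down, z forward; pixel columns grow to the right and rows downward; lengths in m; the calibration is good to about 2 mm. A picture is of the moment at which its call begins: read the wrist's pose just before it. get_calibration takes no time and is no camera call; for the wrist camera it gives the pose at the moment of the call.
A pose or a line that the arm cannot do raises manip.Unreachable and nothing moves.
- manip.sign_off(): hands the job in; it is judged then, once.
Trained networks look in the newest picture that a camera, given by its name, has taken for a name from the list of things; names that differ only in an ending like _2 or _b are one class to them, and where a whole thing is asked for, a point or a joint stands for the part that bears it (a point fixed in the world has none). Each returns a list of dicts, best first, with "confidence" (0 to 1); they miss things now and then, are a little off and sometimes report something else, mostly with a low value. They report only what shows in the picture. A call takes as long as a camera call. They do not tell look-alikes from the thing itself.
- manip.look_for(camera, name): "at" ([x, y, z] in m, in world coordinates, good to about 4 mm: the middle of the surface that is visible of it).
Readings, each from a call of its own:
- manip.current_time(): time.
- manip.current_qpos(): joint angles.
- manip.current_joint_vel(): joint speeds.
- manip.current_joint_torque(): joint torques, N m.
- manip.current_ee_pos(): TCP position.
- manip.current_tcp_rot(): TCP orientation.
- manip.current_force(): force on the tool from outside, world axes, zero at the start.
- manip.current_ft_torque(): the same for the moment, N m.
- manip.current_grip_width(): opening from 0.0 (shut) to 1.0 (fully open).
- manip.current_grip_force(): force on a finger pad.
Only numpy, scipy, OpenCV 4.12 (cv2) and the standard library are available. Lean on these libraries where they do the work, as an engineer would, in place of code of your own. Each camera call takes 0.05 s, during which the arm holds its last target. There are 200 camera calls.

## Working session

There is one attempt and no reset: what is moved stays moved. The work goes in short steps, each a Python script; the robot and the scene stay as the last script left them, time stands still between calls to the robot, and variables do not carry over. Pictures are saved under pics/ and viewed, at most 14 in all, crops included, and the job is handed in when it is done.

```bash
ls; mkdir -p pics; python3 - <<'E'
from bench import manip as m
import cv2,numpy as np
for c in ["top","scene"]:
    p,d=m.grab_frame(c); cv2.imwrite(f"pics/{c}0.png",p[:,:,::-1]); np.save(f"pics/{c}0.npy",d)
    k=m.get_calibration(c); print(c,k)
    for n in ["tin","pot","clock","caddy","tin_dish","pot_dish","clock_tray","caddy_tray","glass","remote"]:
        print(n,[(np.round(r["at"],3).tolist(),round(r["confidence"],2)) for r in m.look_for(c,n)][:4])
print(m.current_time(), m.current_tcp_rot())
E
```

```text
pics
top {'camera_matrix': array([[442.05291148,   0.        , 321.59736062],
       [  0.        , 442.05291148, 238.50533939],
       [  0.        ,   0.        ,   1.        ]]), 'k1': -0.06433411833651588, 'R': array([[-0.0071037 , -0.99944408, -0.03257401],
       [-0.9969722 ,  0.00960106, -0.0771638 ],
       [ 0.07743365,  0.03192723, -0.99648617]]), 't': array([0.03235036, 0.50433517, 1.2593997 ])}
tin [([0.632, -0.226, 0.158], 0.51)]
pot [([0.485, -0.183, 0.039], 0.79), ([0.621, -0.227, 0.126], 0.61), ([0.59, -0.101, 0.042], 0.54)]
clock [([0.637, -0.229, 0.083], 0.69)]
caddy [([0.595, -0.213, 0.048], 0.92)]
tin_dish [([0.599, 0.242, 0.003], 0.91), ([0.636, -0.23, 0.085], 0.71)]
pot_dish [([0.389, -0.292, 0.002], 0.68), ([0.358, 0.295, 0.0], 0.6)]
clock_tray [([0.392, -0.292, 0.002], 0.84)]
caddy_tray [([0.419, -0.01, 0.002], 0.84)]
glass [([0.569, -0.474, 0.063], 0.88)]
remote [([0.532, 0.444, 0.02], 0.96)]
scene {'camera_matrix': array([[575.21706317,   0.        , 310.62005803],
       [  0.        , 575.21706317, 242.50770098],
       [  0.        ,   0.        ,   1.  
[... 193 characters left out ...]
 array([-0.34596916, -0.14718431,  1.57351074])}
tin [([0.638, -0.236, 0.158], 0.74)]
pot [([0.498, -0.191, 0.046], 0.87), ([0.598, -0.114, 0.041], 0.57), ([0.649, -0.249, 0.117], 0.55)]
clock [([0.668, -0.255, 0.082], 0.82)]
caddy [([0.689, -0.27, 0.038], 0.95)]
tin_dish [([0.602, 0.244, 0.002], 0.56), ([0.429, -0.013, 0.004], 0.26)]
pot_dish [([0.67, -0.256, 0.081], 0.71), ([0.358, 0.298, 0.001], 0.61)]
clock_tray [([0.393, -0.29, 0.006], 0.95)]
caddy_tray [([0.425, -0.013, 0.006], 0.61)]
glass []
remote [([0.54, 0.434, 0.018], 0.59)]
1.1 [[ 9.44464154e-01  3.28614457e-01 -1.40716701e-05]
 [ 3.28614457e-01 -9.44464154e-01 -2.32206836e-06]
 [-1.40532532e-05 -2.43104390e-06 -1.00000000e+00]]
```

View pics/top0.png

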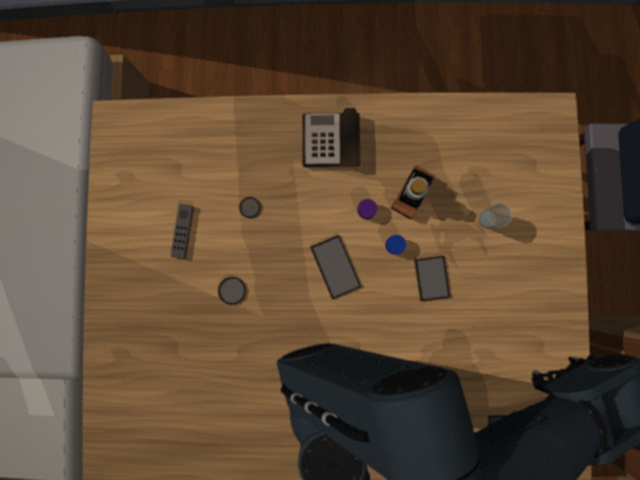

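View pics/scene0.png

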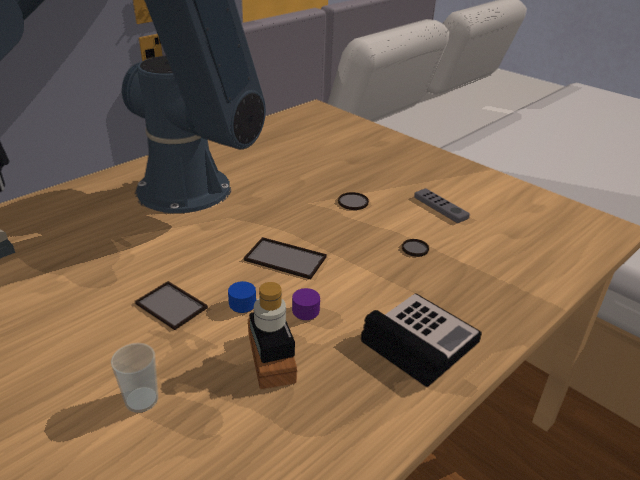

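Top picture: the pile is at about (413,190). The purple (367,208) and blue (396,244) pots are look-alikes. The dishes are at (250,207) and (232,290), the clock tray at (433,278) and the caddy tray at (335,267). Next I'll measure from the depth cloud and take a wrist view.

```bash
cat > h.py <<'E'
from bench import manip as m
import cv2,numpy as np
def cloud(c,cal=None,planez=None,name=None):
    k=m.get_calibration(c); p,d=m.grab_frame(c)
    if name: cv2.imwrite(f"pics/{name}.png",p[:,:,::-1])
    K=k["camera_matrix"]; v,u=np.mgrid[:480,:640]
    uv=np.stack([u,v],-1).reshape(-1,1,2).astype(float)
    n=cv2.undistortPoints(uv,K,np.array([k["k1"],0,0,0.])).reshape(480,640,2)
    ray=np.dstack([n,np.ones((480,640))]); 
    X=(ray*d[...,None]-k["t"])@k["R"]; X[d==0]=np.nan
    C=-k["R"].T@k["t"]; W=ray@k["R"]   # plane helper: point = C + s W
    def onplane(z): return C+W*((z-C[2])/W[...,2])[...,None]
    return p,X,onplane
def rect(P):
    (c,(a,b),t)=cv2.minAreaRect((P[:,:2]*1000).astype(np.float32))
    if b>a: a,b,t=b,a,t+90
    return np.round(c,1),round(a,1),round(b,1),round((t+90)%180-90,1)   # long-axis angle deg
def band(X,c,r,z0,z1):
    with np.errstate(invalid='ignore'):
        q=(np.hypot(X[...,0]-c[0],X[...,1]-c[1])<r)&(X[...,2]>z0)&(X[...,2]<z1)
    return X[q]
def down(ang): # tool y (closing line) at world angle ang (deg)
    a=np.radians(ang); y=np.array([np.cos(a),np.sin(a),0]); z=np.array([0,0,-1.]); x=np.cross(y,z)
    return np.stack([x,y,z],1)
def best(pos,ang): # choose half-turn nearest the joint mid range
    o=[]
    for s in (0,180):
        q=m.inverse_kinematics(pos,down(ang+s))
        if q is not None: o.append((abs(q[5]),s,q))
    o.sort(key=lambda t:t[0]); return down(ang+o[0][1]),o[0][2]
def darkrect(p,on,c,r,z=0.008):
    P=on(z); g=p.max(-1); q=(np.hypot(P[...,0]-c[0],P[...,1]-c[1])<r)
    hsv=cv2.cvtColor(p,cv2.COLOR_RGB2HSV); q&=(hsv[...,1]<90)
    n,l,s,ce=cv2.connectedComponentsWithStats(q.astype(np.uint8)); 
    i=1+np.argmax(s[1:,4]); return rect(P[l==i])
E
python3 - <<'E'
from h import *
p,X,on=cloud("top")
print("table",np.nanmedian(band(X,(0.5,0.1),.05,-.05,.05)[:,2]))
c=(.632,-.226)
for n,a,b in [("tin",.145,.2),("pot",.113,.135),("clock",.074,.092),("caddy",.035,.052),("all",.03,.2)]:
    P=band(X,c,.1 if n!="all" else .09,a,b)
    print(n,len(P),np.round(np.median(P,0),3),rect(P))
for n,c,r in [("tin_dish",(.6,.243),.06),("pot_dish",(.358,.296),.07),("clock_tray",(.392,-.29),.1),("caddy_tray",(.42,-.01),.115)]:
    print(n,darkrect(p,on,c,r))
for n,c in [("blue",(.485,-.183)),("purple",(.59,-.101))]: 
    P=band(X,c,.045,.035,.05);print(n,rect(P),np.median(P[:,2]))
o,q=best([.52,-.19,.38],0); print(q)
m.move_j(q); p,X,on=cloud("wrist",name="w1"); print(m.current_time(),m.current_ee_pos(),m.get_calibration("wrist"))
for n,a,b in [("tin",.145,.2),("pot",.113,.135),("clock",.074,.092),("caddy",.035,.052)]:
    P=band(X,(.632,-.226),.1,a,b)
    if len(P)>5: print(n,len(P),np.round(np.median(P,0),3),rect(P))
E
```

```text
table 8.687911767973567e-05
tin 181 [ 0.63  -0.23   0.158] (array([ 630.2, -230. ]), 37.3, 36.5, -63.6)
pot 167 [ 0.624 -0.228  0.124] (array([ 632.2, -233.7]), 55.3, 54.6, 89.5)
clock 358 [ 0.651 -0.235  0.082] (array([ 640.7, -237.7]), 98.4, 60.0, -26.1)
caddy 341 [ 0.596 -0.215  0.044] (array([ 637.4, -237. ]), 142.9, 66.5, -31.0)
all 1168 [ 0.621 -0.225  0.081] (array([ 637.7, -236.5]), 142.9, 67.5, -30.9)
tin_dish (array([601.1, 241.4]), 54.0, 50.8, 0.3)
pot_dish (array([355.6, 293.3]), 74.1, 72.8, 89.9)
clock_tray (array([ 387.9, -290. ]), 116.8, 81.3, 6.7)
caddy_tray (array([423.7, -10.7]), 160.7, 87.4, 22.7)
blue (array([ 485.4, -182.3]), 54.0, 51.5, 89.0) 0.04167258550377721
purple (array([ 588.1, -102.8]), 54.8, 51.8, -0.6) 0.04224138133848808
[-4.34405242e-01  2.49804919e-01  1.42509640e+00 -4.44089210e-16
  1.46669133e+00 -4.34405242e-01]
3.0 [ 0.51964841 -0.19078181  0.37963818] {'camera_matrix': array([[375.49156589,   0.        , 322.64664555],
       [  0.        , 375.49156589, 238.68320969],
       [  0.        ,   0.        ,   1.        ]]), 'k1': 0.011712890112718808, 'R': array([[ 9.99996614e-01, -2.59716445e-03,  1.63652857e-04],
       [-2.52690556e-03, -9.54067263e-01,  2.99581830e-01],
       [-6.21927447e-04, -2.99581229e-01, -9.54070595e-01]]), 't': array([-0.51912346, -0.26371399,  0.46456456])}
tin 1170 [ 0.629 -0.227  0.158] (array([ 630. , -228.9]), 37.5, 37.3, 39.9)
pot 829 [ 0.618 -0.219  0.124] (array([ 629.1, -229.7]), 55.9, 47.8, 50.0)
clock 1493 [ 0.619 -0.226  0.082] (array([ 639.7, -236. ]), 95.5, 60.0, -26.2)
caddy 1344 [ 0.591 -0.205  0.044] (array([ 636.7, -235.1]), 139.6, 66.2, -30.7)
```

Top and wrist measurements agree to about 2 mm, and the sizes and heights match the data given. Starting with the tin.

```bash
cat >> h.py <<'E'
def pick(xy,under,ang,rel,effort=40,lift=.26):
    xy=list(xy); o,q=best(xy+[lift],ang); m.move_j(q)
    m.move_l(xy+[under+rel+.04],o,.3); m.move_l(xy+[under+rel],o,.08)
    m.set_gripper(0.0,effort); off=m.current_ee_pos()[2]-under
    print("grip w",m.current_grip_width()*85,"F",m.current_grip_force(),"ee",m.current_ee_pos(),"f",m.current_force())
    m.move_l(xy+[under+rel+.03],None,.06); m.move_l(xy+[lift],None,.25)
    print("lifted w",m.current_grip_width()*85,"f",m.current_force(),"t",m.current_time()); return off
def place(xy,ang,off,floor=.003,lift=.26):
    xy=list(xy); o,q=best(xy+[lift],ang); m.move_j(q)
    m.move_l(xy+[floor+off+.03],o,.25); m.dwell(.2); f0=m.current_force()[2]
    z=floor+off+.002; m.move_l(xy+[z],o,.06)
    for i in range(8):
        f=m.current_force()[2]-f0
        if abs(f)>1.5: break
        z-=.0005; m.move_l(xy+[z],o,.02)
    print("contact z-floor-off",z-floor-off,"df",f,"ee",m.current_ee_pos())
    m.set_gripper(1.0); m.move_l(xy+[z+.06],None,.1); m.move_l(xy+[lift],None,.3)
    print("t",m.current_time())
E
python3 - <<'E'
from h import *
off=pick((.630,-.229),.124,0,.008,30)
p,X,on=cloud("wrist",name="w2")
for n,a,b in [("pot",.113,.135),("clock",.074,.092),("caddy",.035,.052)]:
    P=band(X,(.632,-.226),.1,a,b)
    if len(P)>5: print(n,len(P),np.round(np.median(P,0),3),rect(P))
place((.600,.242),0,off)
p,X,on=cloud("wrist",name="w3")
print(rect(band(X,(.6,.242),.06,.03,.045)),np.median(band(X,(.6,.242),.03,.03,.045)[:,2]))
E
```

```text
grip w 35.80241317982918 F 30.02720296382904 ee [ 0.63022332 -0.22907853  0.13240906] f [0.83099143 0.31468384 3.21604017]
lifted w 36.08705991238324 f [-0.2048017   0.66419756 -2.10317311] t 6.5
pot 4042 [ 0.632 -0.23   0.124] (array([ 632.7, -232.1]), 55.6, 55.4, -63.5)
clock 3350 [ 0.661 -0.23   0.082] (array([ 640.7, -236.4]), 96.3, 60.3, -26.0)
caddy 2730 [ 0.597 -0.21   0.044] (array([ 637.5, -235.1]), 140.5, 67.2, -30.6)
contact z-floor-off -0.0005000000000000039 df 5.4754441110945855 ee [0.60012163 0.24203594 0.01140487]
t 13.4417
(array([599.5, 242.3]), 37.5, 36.5, 89.0) 0.036892253909349304
```

View pics/w2.png

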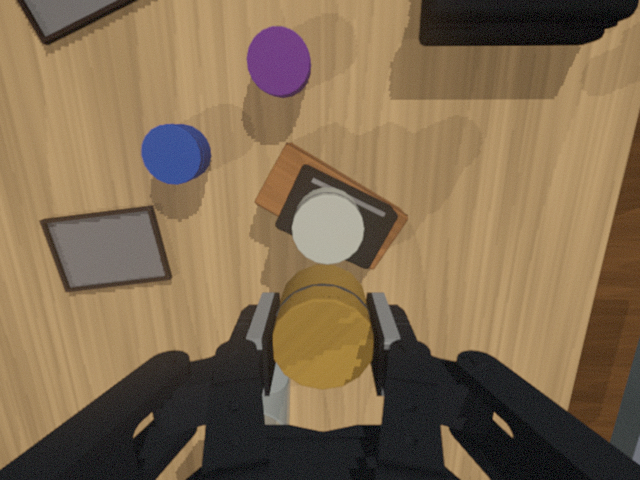

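View pics/w3.png

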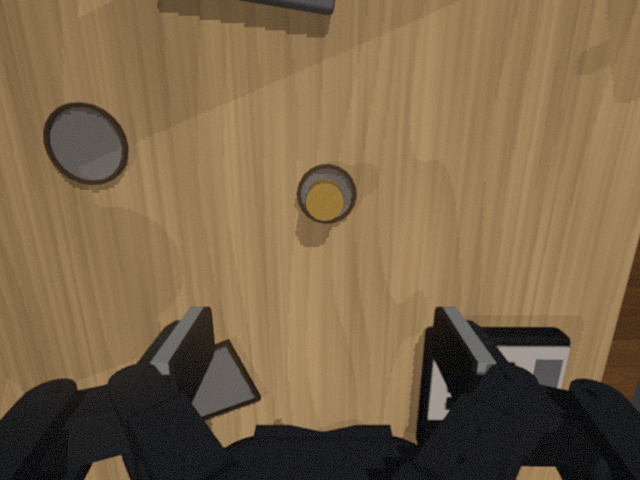

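Tin held level in w2 (325,330), with the pot below it at (328,228). In w3 the tin stands upright inside its dish at (325,200), top at 37 mm as expected. Pot next.

```bash
python3 - <<'E'
from h import *
p,X,on=cloud("wrist")
print("potdish",darkrect(p,on,(.3565,.2945),.07))
off=pick((.6325,-.232),.082,0,.010,40)
p,X,on=cloud("wrist",name="w4")
for n,a,b in [("clock",.074,.092),("caddy",.035,.052)]:
    P=band(X,(.638,-.236),.1,a,b); print(n,len(P),np.round(np.median(P,0),3),rect(P))
place((.3565,.2945),0,off)
p,X,on=cloud("wrist",name="w5")
print(rect(band(X,(.3565,.2945),.06,.038,.052)),np.median(band(X,(.3565,.2945),.03,.038,.052)[:,2]))
E
```

```text
potdish (array([357.8, 295.4]), 74.8, 73.4, -76.3)
grip w 54.34401887856035 F 43.005052807275206 ee [ 0.63289065 -0.23218685  0.09278384] f [-0.26009917  0.34081249  5.10577122]
lifted w 54.624917135549616 f [-0.2775946  -0.61727867 -1.96359544] t 18.2417
clock 6895 [ 0.639 -0.233  0.082] (array([ 640.6, -236.3]), 96.0, 60.2, -26.0)
caddy 2760 [ 0.597 -0.21   0.044] (array([ 637.5, -234.7]), 140.4, 66.1, -30.1)
contact z-floor-off -0.0005000000000000039 df 9.022480900338117 ee [0.35650246 0.29451019 0.01371221]
t 25.45
(array([355.6, 294.3]), 55.1, 55.0, 36.3) 0.04491756434549145
```

View pics/w5.png

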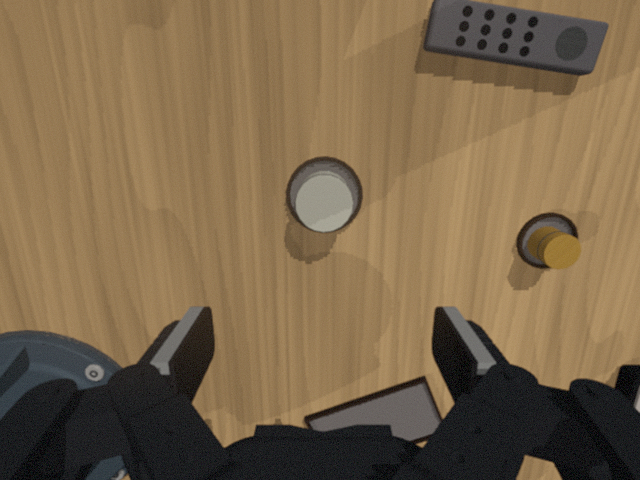

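Pot upright in its dish at (324,203) in w5, top at 45 mm; tin still in place at (553,245). Clock next.

```bash
python3 - <<'E'
from h import *
off=pick((.6405,-.2363),.044,64,.010,45)
P=None
p,X,on=cloud("wrist",name="w6")
P=band(X,(.638,-.236),.1,.035,.052); print("caddy",len(P),rect(P))
xy=(.388,-.290); o,q=best(list(xy)+[.26],96.7); m.move_j(q)
p,X,on=cloud("top",name="t2"); print("cad tray",darkrect(p,on,(.424,-.011),.115))
p,X,on=cloud("wrist",name="w7"); 
try: print("clk tray",darkrect(p,on,xy,.1))
except Exception as e: print(e)
np.save("pics/off.npy",off)
E
```

```text
grip w 59.106601551235386 F 50.48382818698883 ee [ 0.64087109 -0.23656855  0.05478366] f [-1.74411134 -0.73457764  4.69739166]
lifted w 59.20985829642096 f [ 0.04369116 -0.34926117 -1.90259204] t 30.8667
caddy 4905 (array([ 605.9, -217. ]), 67.4, 66.1, -30.5)
cad tray (array([423.9, -10.6]), 161.1, 87.3, 22.6)
clk tray (array([ 367.9, -301.5]), 169.9, 164.5, -20.1)
```

View pics/w7.png

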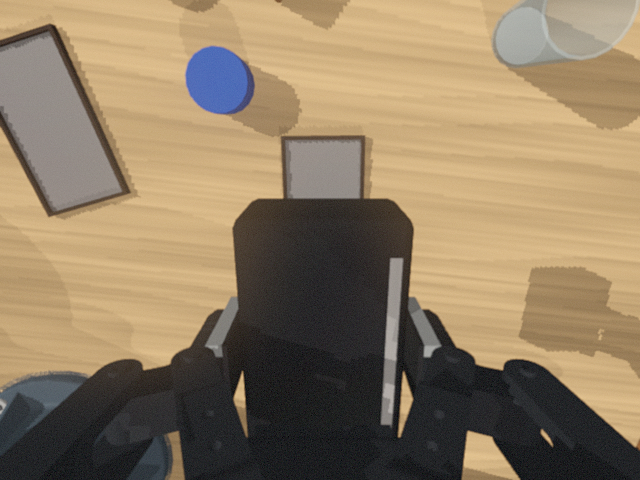

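w7: clock held level and square over its tray, both centred on column 323. Placing it.

```bash
python3 - <<'E'
from h import *
xy=(.389,-.290)
place(xy,96.7,float(np.load("pics/off.npy")))
p,X,on=cloud("wrist",name="w8")
P=band(X,xy,.09,.034,.048); print("clock",rect(P),np.median(P[:,2])); print("tray",darkrect(p,on,xy,.1))
E
```

```text
contact z-floor-off -0.0005000000000000039 df 9.113680285817724 ee [ 0.38900956 -0.29000959  0.01368391]
t 38.2
clock (array([ 387.4, -289.4]), 96.1, 60.0, 6.6) 0.040832406635223355
tray (array([ 388.4, -290.3]), 117.6, 80.8, 6.7)
```

View pics/w8.png

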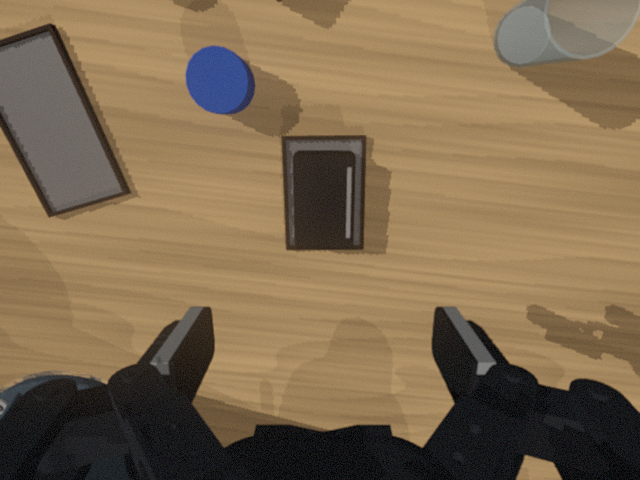

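Clock flat in its tray (325,195), centred within 1 mm, top at 41 mm. Caddy next, with a fresh measurement before the grasp.

```bash
python3 - <<'E'
from h import *
o,q=best([.637,-.235,.26],59.4); m.move_j(q)
p,X,on=cloud("wrist"); P=band(X,(.637,-.235),.1,.035,.052); (c,a,b,t)=rect(P); print(c,a,b,t)
assert 135<a<146 and 62<b<71
off=pick(c/1000,0.,t+90,.010,50)
xy=(.4238,-.0107)
place(xy,112.6,off)
p,X,on=cloud("wrist",name="w9")
P=band(X,xy,.1,.04,.055); print("caddy",rect(P),np.median(P[:,2])); print("tray",darkrect(p,on,xy,.115))
m.move_ptp([.35,-.45,.35],down(0)); p,X,on=cloud("top",name="t3"); print(m.current_time())
for n,c,a,b in [("tin",(.6,.242),.03,.045),("pot",(.356,.294),.04,.05),("clock",(.388,-.29),.034,.048),("caddy",xy,.04,.055)]:
    P=band(X,c,.1,a,b); print(n,rect(P),np.median(P[:,2]))
E
```

```text
[ 636.9 -235.4] 139.0 66.1 -30.8
grip w 64.82550306214515 F 57.47630596160889 ee [ 0.63738891 -0.23547596  0.01081775] f [-0.71627438  1.83222093  5.19513598]
lifted w 64.80306809447644 f [-0.00922128 -0.5289342  -3.88492761] t 43.9333
contact z-floor-off -0.0005000000000000039 df 10.598112589903703 ee [ 0.42385824 -0.01070528  0.01374231]
t 51.0167
caddy (array([422.5, -10.2]), 139.0, 66.0, 22.7) 0.0468821820572132
tray (array([424.6,  -8.8]), 157.3, 84.9, 22.6)
52.8833
tin (array([599.7, 241.6]), 36.3, 35.0, 44.6) 0.037342167082260846
pot (array([355.6, 292.1]), 51.7, 51.0, -89.9) 0.04521108614027718
clock (array([ 385.8, -289.1]), 96.7, 59.1, 6.9) 0.040679722407856125
caddy (array([421.5, -10.9]), 139.9, 65.8, 22.5) 0.047159518342431914
```

View pics/t3.png

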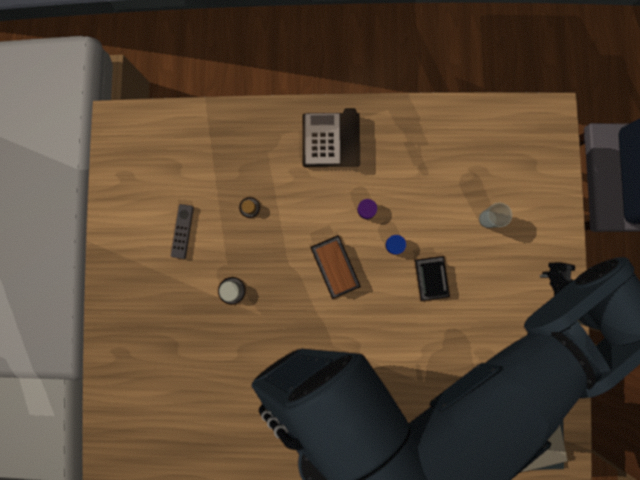

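View pics/w9.png

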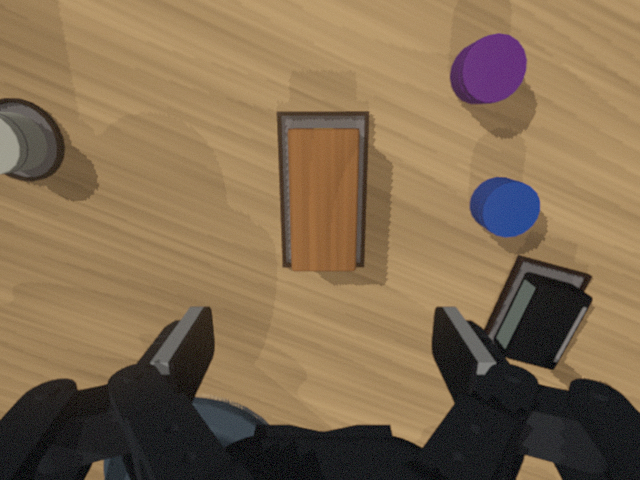

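All four are flat in their own trays: caddy at (335,267), clock (433,278), tin (250,207) and pot (232,290) in t3. The glass, remote and look-alikes are where they were. Handing in.

```bash
python3 -c "
from bench import manip as m
print(m.sign_off())"
```

```text
the job is handed in; nothing more can be done
None
```

The job is handed in: the tin, pot, clock and tea box were moved from the top down and each is upright and flat in its own tray, after about 53 s of robot time, with the glass, remote and look-alikes left where they were.

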